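# Seat and clamp the syringe in the syringe pump

### The job

The big syringe lies loose in the V-groove of the syringe pump, short of its stop. Slide it gently along the groove until its finger flange is fully home against the steel stop, without pressing the plunger in; then pull the clamp's sprung knob up, turn the clamp arm over the barrel and let it drop into its notch so that it bears on the barrel. Leave the other things on the worktop where they are.

Things in the scene. Friction and masses are not known exactly. Their poses are not given: they have to be found in the camera images.
- pump: syringe pump, a white box 330 mm long (y), 175 mm deep (x), its top 50 mm high, fixed at a small yaw. Origin on the worktop under its middle; x away from the robot, y to the left (the way the nozzle points), z up. Guide rods, 62 mm high, run under the plunger 34 mm either side; the drive carriage (88 mm wide, 105 mm high, front face at y = -134 mm) is drawn back and stays there
- cradle: rubber-lined aluminium V-groove (90 degrees) along y on the pump; origin and axes are the pump's. It runs from y = 26 to 126 mm, 44 mm wide, edges 76 mm high, centred on x = -20 mm; the syringe's axis lies 80 mm high in it. Sliding the syringe along it takes 1 to 3 N
- flange_stop: the stop, a steel yoke fixed across the plunger end of the groove. Origin on the syringe's axis (pump x = -20, y = 20, z = 80 mm) in the face that the flange meets, which looks to -y; axes as the pump's. Two ears, 17 to 27.5 mm either side of the axis, reach 10 mm above it; 6 mm thick (towards +y)
- syringe: the big syringe: clear barrel 29 mm diameter, 110 mm long, 190 mm over all, about 130 g, lying in the groove, its y along the axis to the nozzle (left). Origin on the axis in the front face of the finger flange (48 mm wide, 33 mm high, 3 mm thick), which is 12 to 34 mm short of the stop at the start. Home when this origin meets the stop's origin
- syringe_flange (a point): centre of the rear face of the finger flange, on the syringe's axis, 3 mm behind the front face that meets the stop; axes as the syringe's. The plunger's rod (13 mm across) leaves some 17 mm of flange free on either side to push on
- thumb_rest (a point): centre of the rear face of the plunger's round thumb rest (29 mm diameter, 4 mm thick), 58 mm behind the flange's rear face, on the axis
- plunger (a joint): how far the plunger has been pressed into the barrel, m; 0 at the start. It begins to move, and would squirt the drug out, when its thumb rest is pushed with more than about 6 N while the barrel cannot give way.
- clamp_knob (a point): middle of the clamp's black fluted knob (34 mm diameter, 26 mm high), on its upright axis, 125 mm above the worktop at the start; rises with the knob. The axis stands 50 mm beyond the groove's axis (+x) and 45 mm left of the stop (+y). Under the knob are 14 mm of thin shaft down to the arm
- clamp_arm_tip (a point): rounded outer end of the clamp arm, on its underside; the arm is aluminium, 16 mm wide, 9 mm thick, and reaches 61 mm from the knob's axis to this point. Parked, it points left, clear of the barrel; at work it points across the barrel towards the robot's side of the pump
- clamp_lift (a joint): height of knob and arm, m: 0 parked, at most 0.022, sprung down (about 7 N at 0, 9 N at the top). A cross pin under the arm sits in notches of the collar: from 0.013 up it is clear and the knob turns freely. Let down in the working notch the arm bears on the barrel at about 0.006; between notches it stays up at 0.012
- clamp_turn (a joint): angle of knob and arm, rad: 0 parked, 1.31 (75 degrees) in the working notch over the barrel, growing anticlockwise seen from above; the pin finds a notch from about 0.1 rad off
- kidney_dish: steel kidney dish, 104x194x33 mm, a bystander; origin under its middle
- vial_red: small glass vial standing in the kidney dish, 18 mm diameter, 38 mm high, a bystander; origin under its middle
- laryngoscope_1: black laryngoscope lying folded, 126 mm long, a bystander; origin under its middle
- needle_box: needle carton, 40x75x26 mm, a bystander; origin under its middle
- vial_d: glass vial, 29 mm diameter, 66 mm high, a bystander; origin under its middle
- vial_b: glass vial standing on top of the pump's housing, behind the plunger's guide rod, 25 mm diameter, 52 mm high, a bystander; origin under its middle
- tape_skin: roll of tape, 54 mm, a bystander; origin under its middle
- pen_torch: white pen torch, 121 mm long, a bystander; origin under its middle
- syringe_10: a small syringe lying on the worktop, 124 mm long, a bystander; origin under its middle

How it is judged (in metres and radians):
On the way, in this order (a step that is already met when the one before it is completed fails the run):
1. the syringe lies in the groove with its flange home against the stop (y of syringe_flange in the frame of flange_stop between -0.0055 and 0 m and x of syringe_flange in the frame of flange_stop between -0.004 and 0.004 m and z of syringe_flange in the frame of flange_stop between -0.004 and 0.004 m and angle between the y axis of syringe and the y axis of flange_stop, either way round below 0.06 rad), for 0.2 s.
2. the clamp arm is turned over the barrel, dropped into its notch and bears on the barrel (value of joint clamp_turn between 1.2 and 1.42 rad and value of joint clamp_lift below 0.0085 m and contact force between clamp_turn and syringe above 1.5 N), for 0.2 s.
At the end, for the whole second after the job is handed in: Syringe at rest in the groove, flange within 2.5 mm of the stop, axis within 4 mm and 0.06 rad of the groove's; clamp arm turned over the barrel (1.20 to 1.42 rad), dropped into its notch (lift under 8.5 mm) and pressing on the barrel; plunger pressed in by less than 3 mm (all of step 1 and all of step 2 and value of joint plunger below 0.003 m and linear speed of syringe below 0.01 m/s); the robot touches nothing.
It fails at once if the plunger is pressed in by more than 3 mm (value of joint plunger above 0.003 m).
It fails at once if the syringe is rammed against the stop with more than 30 N (contact force between flange_stop and syringe above 30 N).
It fails at once if a bystander is moved by more than 30 mm (distance of any of kidney_dish, vial_red, laryngoscope_1, needle_box, vial_d, vial_b, tape_skin, pen_torch, syringe_10 from where it was at the start of the episode above 0.03 m).
It also fails if it takes over 50 s, if anything falls off the work surface, if the arm or the gripper's body presses on something with over 40 N, if the wrist force passes 120 N, or if a joint passes its speed limit or range.

### The arm

A 6-joint arm with a two-finger parallel gripper is mounted at the origin on a cart in front of the work surface, level with it; the furniture and walls round the work are solid. World frame = base frame: x ahead of the robot, y to its left, z up, the work surface at z = 0. Lengths are in m, angles in degrees, forces in N, time in s.
With the tool pointing down it reaches from about 0.375 to 0.75 m from the base axis. Payload 9 kg.
Tool frame: the origin (TCP) lies where the fingers leave the gripper's body, on its centre line; the fingertips stand 73 mm ahead of it and the grasp point (between the pads) lies 54 mm ahead of it (robot.tip_reach is the distance from the TCP to the fingertips, in m); z points along the fingers, y is the direction in which the jaws open and shut (so a half turn about z gives the same grasp; the last joint's range is limited). The gripper opens to 85 mm and grips with 20 to 120 N. Pads are 22 mm wide; open, the fingers measure 114 mm over their backs; the gripper's body (76 mm by 85 mm) begins 54 mm behind the grasp point. The pads swing forward as they close: fully open they stand 13 mm farther back than shut.
Start: joints at [55.308, 5.964, 5.575, 89.605, 0, 77.527], TCP at [0.227, 0.555, 0.304] pointing down, gripper open.
Joint ranges: [-171.21, 171.21], [-48.23, 106.86], [-62.78, 66.21], [-105.2, 120.99], [-86.42, 89.51], [-180, 180]. Speed limits (degrees/s): [127.2, 127.2, 147.25, 180, 180, 180].

### API

Orientations are given as [roll, pitch, yaw] about the fixed x, y, z axes, in that order (R = Rz(yaw) Ry(pitch) Rx(roll)).
In Python, from plant import robot gives the robot as it stands. Calls block until the motion is done:
- robot.move_pose(position, orientation): joint-space move of the TCP to a pose.
- robot.line_to(position, vel=0.15, rotation=None, guard=None): straight line of the TCP; rotation=None keeps the orientation; vel is the mean speed in m/s. With guard (N) it stops when the force on the tool has changed by that much, and returns True; else False.
- robot.goto_joints(angles): joint-space move.
- robot.set_gripper(opening): finger opening in m; the grip force is fixed at half the most; returns when the fingers have stopped.
- robot.pause(seconds).
- robot.ik(position, orientation): joint angles nearest the present ones, or None.
- robot.observe(): the state.
- robot.grab_frame(name): name is "scene" or "top" or "wrist"; returns the picture (384x512x3 uint8, blue, green, red); there is no depth.
- robot.get_calibration(name): a dict with "vertical_fov" (degrees; the focal length in pixels is half the picture's height over the tangent of half this angle, whatever the lens; pixels are square), "cx", "cy" (the principal point, pixels), "rvec" (rotation vector, rad) and "tvec" (3), from world to camera coordinates, as OpenCV has them. Camera axes: x right, y down, z forward; pixel columns grow to the right and rows downward; lengths in m; the calibration is good to about 2 mm. The wrist camera is an equidistant fisheye: a pixel r from the principal point sees the ray r / f radians off the axis. A picture is of the moment at which its call begins: read the wrist's pose just before it. get_calibration takes no time and is no camera call; for the wrist camera it gives the pose at the moment of the call.
A pose or a line that the arm cannot do raises robot.IKError and nothing moves.
- robot.job_done(): hands the job in, once; it reports no verdict.
The state is a dict: "time": time; "q": joint angles; "qvel": joint speeds; "joint_torque": joint torques, N m; "tool_pos": TCP position; "tcp_rot": TCP orientation; "ft_force": force on the tool from outside, world axes, zero at the start; "torque": the same for the moment, N m; "gripper_width": finger opening in m.
Only numpy, scipy, OpenCV 4.12 (cv2) and the standard library are available. Lean on these libraries where they do the work, as an engineer would, in place of code of your own. Each camera call takes 0.05 s, during which the arm holds its last target.

## Working session

There is one attempt and no reset: what is moved stays moved. The work goes in short steps, each a Python script; the robot and the scene stay as the last script left them, time stands still between calls to the robot, and variables do not carry over. Pictures are saved under pics/ and viewed, and the job is handed in when it is done.

```bash
mkdir -p pics; ls; python3 - <<'E'
from plant import robot
import cv2
for n in ("scene","top","wrist"):
    im=robot.grab_frame(n); cv2.imwrite(f"pics/{n}0.png",im)
    c=robot.get_calibration(n); print(n,c)
print(robot.observe())
E
```

```text
pics
scene {'vertical_fov': 57.00293132403183, 'cx': 257.7719578969958, 'cy': 189.51268295270538, 'rvec': array([ 1.85145987, -1.1062359 ,  0.61595878]), 'tvec': array([-0.34333036,  0.32001825,  0.63674886])}
top {'vertical_fov': 47.815171441539675, 'cx': 259.6628851492142, 'cy': 191.71338494156177, 'rvec': array([ 2.21842932, -2.15844802,  0.04624361]), 'tvec': array([-0.06987867,  0.53770151,  1.04099914])}
wrist {'vertical_fov': 65.70646984690485, 'cx': 254.34387026791165, 'cy': 196.0537417315945, 'rvec': array([-2.40376736, -1.6139641 , -0.22902344]), 'tvec': array([-0.59916775, -0.03485022,  0.38042406])}
{'time': 0.15, 'q': array([ 5.53078388e+01,  5.99127630e+00,  5.53806377e+00,  8.96045880e+01,
       -1.58276872e-03,  7.75261797e+01]), 'qvel': array([-0.02268563,  0.04233055,  0.16138423,  0.03738558, -0.04649718,
        0.02386902]), 'joint_torque': array([ 3.61065475e-03, -5.57353449e+01,  5.04007745e+01,  1.24115459e-02,
       -2.26751736e-04,  3.29766358e-06]), 'tool_pos': array([0.22678071, 0.55529866, 0.30330302]), 'tcp_rot': array([-1.79943222e+02, -1.09391271e-02,  1.57781654e+02]), 'ft_force': array([-0.45267213, -0.29238508,  0.12845723]), 'torque': array([-0.01951945, -0.02011561, -0.08004182]), 'gripper_width': 0.08534664040282793}
```

View pics/scene0.png

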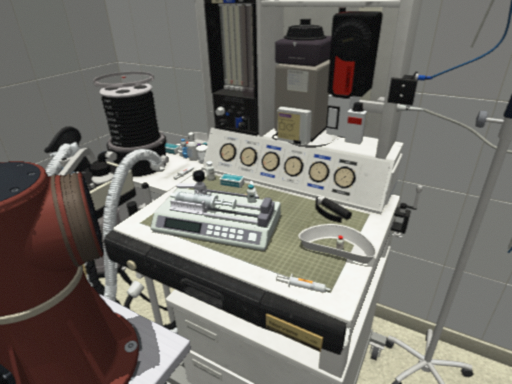

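View pics/top0.png

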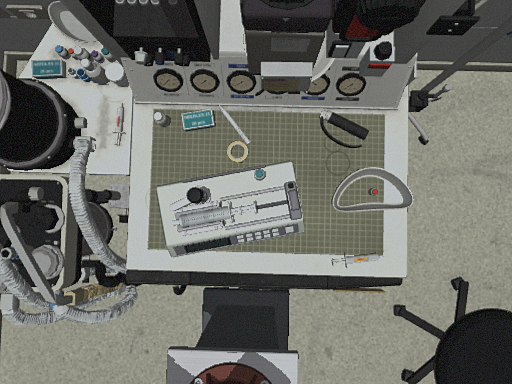

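View pics/wrist0.png

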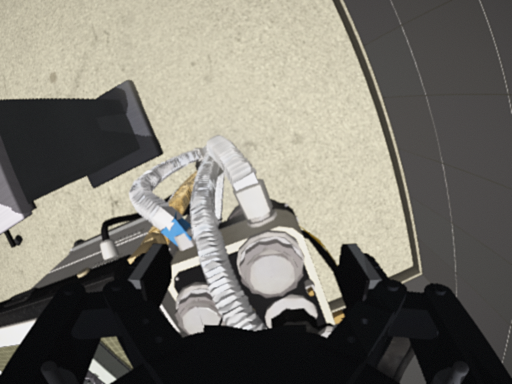

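```bash
python3 - <<'E'
import cv2
a=cv2.imread('pics/top0.png')[110:310,150:400];cv2.imwrite('pics/top0c.png',cv2.resize(a,None,fx=3,fy=3,interpolation=cv2.INTER_CUBIC))
a=cv2.imread('pics/scene0.png')[130:330,130:390];cv2.imwrite('pics/scene0c.png',cv2.resize(a,None,fx=3,fy=3,interpolation=cv2.INTER_CUBIC))
E
```

```text
(no output)
```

View crops.

View pics/top0c.png

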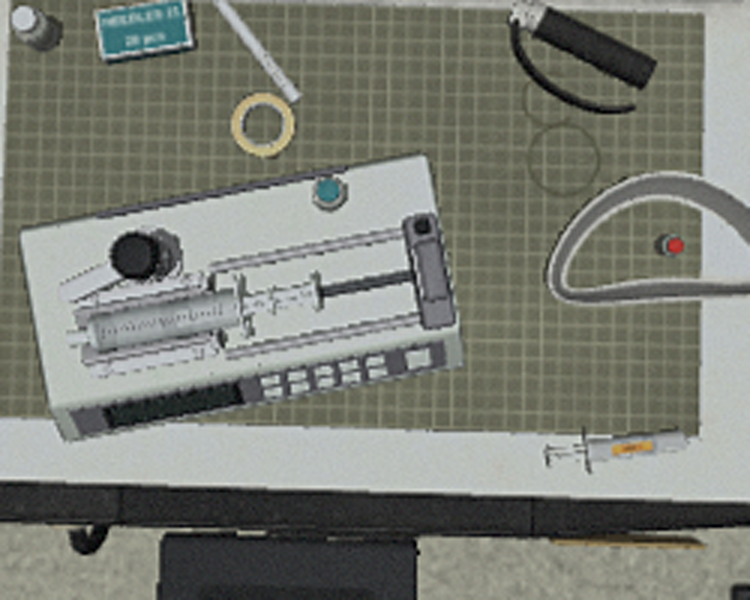

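View pics/scene0c.png

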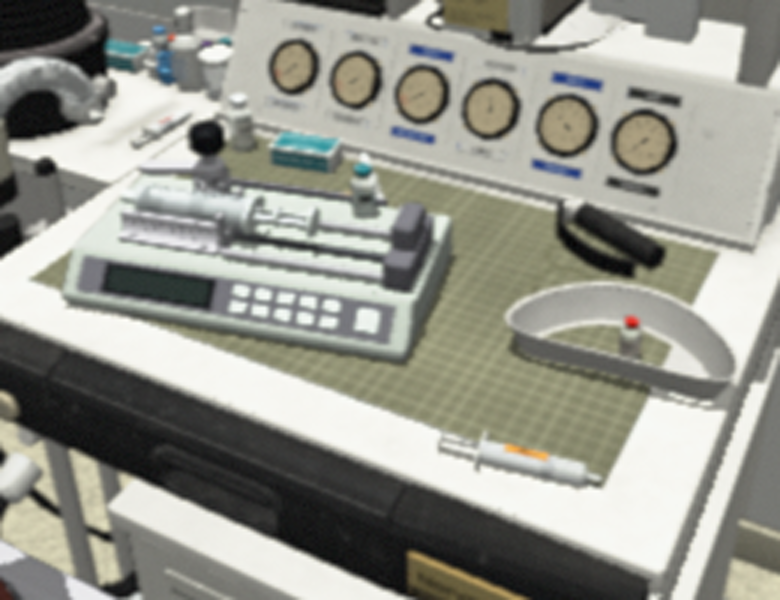

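```bash
cat > h.py <<'E'
from plant import robot
import numpy as np, cv2
from scipy.optimize import least_squares
from scipy.spatial.transform import Rotation as R
def proj(c,P,fish=False):
    P=np.atleast_2d(P); X=P@cv2.Rodrigues(c['rvec'])[0].T+c['tvec']
    f=192/np.tan(np.radians(c['vertical_fov']/2))
    if fish:
        rho=np.hypot(X[:,0],X[:,1]); th=np.arctan2(rho,X[:,2]); s=f*th/np.maximum(rho,1e-9)
    else: s=f/X[:,2]
    return np.stack([c['cx']+s*X[:,0],c['cy']+s*X[:,1]],1)
def ray(c,uv,fish=False):
    f=192/np.tan(np.radians(c['vertical_fov']/2)); d=(np.array(uv,float)-[c['cx'],c['cy']])/f
    r=np.hypot(*d)
    v=np.array([*(d/r*np.sin(r)),np.cos(r)]) if fish and r>0 else np.array([*d,1.])
    Rm=cv2.Rodrigues(c['rvec'])[0]
    o=-Rm.T@c['tvec']; v=Rm.T@v; return o,v/np.linalg.norm(v)
def tri(rs):
    A=0;b=0
    for o,v in rs:
        M=np.eye(3)-np.outer(v,v);A=A+M;b=b+M@o
    p=np.linalg.solve(A,b); return p,[np.linalg.norm((np.eye(3)-np.outer(v,v))@(p-o))*1e3 for o,v in rs]
def atz(c,uv,z,fish=False):
    o,v=ray(c,uv,fish); return o+v*(z-o[2])/v[2]
def w(pump,P):
    x,y,a=pump; P=np.atleast_2d(P); c,s=np.cos(a),np.sin(a)
    return np.stack([x+c*P[:,0]-s*P[:,1],y+s*P[:,0]+c*P[:,1],P[:,2]],1)
E
python3 - <<'E'
from h import *
t=robot.get_calibration('top');s=robot.get_calibration('scene')
T=lambda u,v:(150+u/3,110+v/3); S=lambda u,v:(130+u/3,130+v/3)
print('knob',tri([ray(t,T(134,256)),ray(s,S(207,138))]))
P=np.array([[87.5,165,50],[87.5,-165,50],[30,65,125]])/1e3
U=np.array([T(22,232),T(425,155),T(134,256)])
r=least_squares(lambda p:(proj(t,w(p,P))-U).ravel(),[.55,0,.2]);print(r.x,np.degrees(r.x[2]),r.fun)
# flange front centre, thumb rest rear
for n,uv in (('flange',T(240,308)),('thumb',T(320,292)),('stopR',T(214,340))):
    p=atz(t,uv,.08); x,y,a=r.x; d=p[:2]-[x,y]; print(n,p,np.cos(a)*d[0]+np.sin(a)*d[1],-np.sin(a)*d[0]+np.cos(a)*d[1])
E
```

```text
knob (array([0.52219872, 0.08492445, 0.12280864]), [np.float64(0.6549170373033636), np.float64(0.6549170373033774)])
[0.49579619 0.01268924 0.20099235] 11.51601340372367 [-2.26010047 -3.14971334  1.06809511 -1.63720535  1.09344331  4.38609625]
flange [0.48623876 0.01034829 0.08      ] -0.00983238535343835 -0.00038575799472797363
thumb [ 0.50005669 -0.05008001  0.08      ] -0.008356633757105825 -0.06235621957167305
stopR [0.46144609 0.02932814 0.08      ] -0.030336781104324324 0.023161652575453204
```

```bash
python3 - <<'E'
from h import *
o=robot.observe(); c=robot.get_calibration('wrist'); Rt=R.from_euler('xyz',o['tcp_rot'],degrees=True).as_matrix()
Rm=cv2.Rodrigues(c['rvec'])[0]; cp=-Rm.T@c['tvec']; print('cam in tcp',Rt.T@(cp-o['tool_pos']),Rt.T@Rm.T[:,2],robot.tip_reach)
for y in range(-180,181,30):
    for p in ((.48,.01,.15),(.522,.085,.18),(.47,.03,.32)):
        q=robot.ik(p,(180,0,y)); print(y,p,None if q is None else np.round(q,0))
E
```

```text
cam in tcp [ 7.29733458e-02  3.38413489e-05 -7.04477642e-02] [-0.28108277 -0.0010563   0.95968295] 0.0726
-180 (0.48, 0.01, 0.15) [-14. -14. -29.  74.   0. -14.]
-180 (0.522, 0.085, 0.18) [ -5.  -6. -19.  77.   0.  -5.]
-180 (0.47, 0.03, 0.32) [-12. -16. -14.  93.   0. -12.]
-150 (0.48, 0.01, 0.15) [-14. -14. -29.  74.   0. -44.]
-150 (0.522, 0.085, 0.18) [ -5.  -6. -19.  77.   0. -35.]
-150 (0.47, 0.03, 0.32) [-12. -16. -14.  93.   0. -42.]
-120 (0.48, 0.01, 0.15) [-14. -14. -29.  74.   0. -74.]
-120 (0.522, 0.085, 0.18) [ -5.  -6. -19.  77.   0. -65.]
-120 (0.47, 0.03, 0.32) [-12. -16. -14.  93.   0. -72.]
-90 (0.48, 0.01, 0.15) [ -14.  -14.  -29.   74.    0. -104.]
-90 (0.522, 0.085, 0.18) [ -5.  -6. -19.  77.   0. -95.]
-90 (0.47, 0.03, 0.32) [ -12.  -16.  -14.   93.    0. -102.]
-60 (0.48, 0.01, 0.15) [ -14.  -14.  -29.   74.    0. -134.]
-60 (0.522, 0.085, 0.18) [  -5.   -6.  -19.   77.    0. -125.]
-60 (0.47, 0.03, 0.32) [ -12.  -16.  -14.   93.    0. -132.]
-30 (0.48, 0.01, 0.15) [ -14.  -14.  -29.   74.    0. -164.]
-30 (0.522, 0.085, 0.18) [  -5.   -6.  -19.   77.    0. -15
[... 518 characters left out ...]
32) [-12. -16. -14.  93.   0. 108.]
90 (0.48, 0.01, 0.15) [-14. -14. -29.  74.   0.  76.]
90 (0.522, 0.085, 0.18) [ -5.  -6. -19.  77.   0.  85.]
90 (0.47, 0.03, 0.32) [-12. -16. -14.  93.   0.  78.]
120 (0.48, 0.01, 0.15) [-14. -14. -29.  74.   0.  46.]
120 (0.522, 0.085, 0.18) [ -5.  -6. -19.  77.   0.  55.]
120 (0.47, 0.03, 0.32) [-12. -16. -14.  93.   0.  48.]
150 (0.48, 0.01, 0.15) [-14. -14. -29.  74.   0.  16.]
150 (0.522, 0.085, 0.18) [ -5.  -6. -19.  77.   0.  25.]
150 (0.47, 0.03, 0.32) [-12. -16. -14.  93.   0.  18.]
180 (0.48, 0.01, 0.15) [-14. -14. -29.  74.   0. -14.]
180 (0.522, 0.085, 0.18) [ -5.  -6. -19.  77.   0.  -5.]
180 (0.47, 0.03, 0.32) [-12. -16. -14.  93.   0. -12.]
```

```bash
python3 - <<'E'
from h import *
import pickle
o=robot.observe()
robot.move_pose((.48,-.02,.25),(180,0,101.5)); 
L=[]
for k,p in enumerate([(.48,-.02,.25),(.48,-.09,.25),(.44,-.09,.25)]):
    if k: robot.line_to(p,vel=.15)
    c=robot.get_calibration('wrist'); im=robot.grab_frame('wrist'); L.append(c); cv2.imwrite(f'pics/w{k+1}.png',im)
pickle.dump(L,open('L.pkl','wb')); print(robot.observe()['time'],robot.observe()['tool_pos'])
E
```

```text
3.5833 [ 0.44047465 -0.08967341  0.25023451]
```

View pics/w1.png

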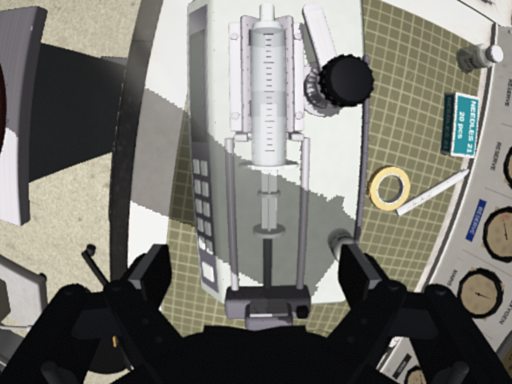

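View pics/w2.png

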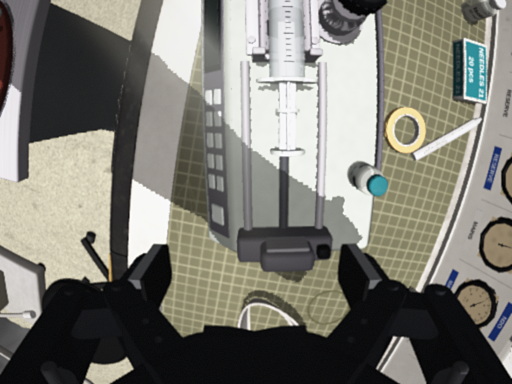

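View pics/w3.png

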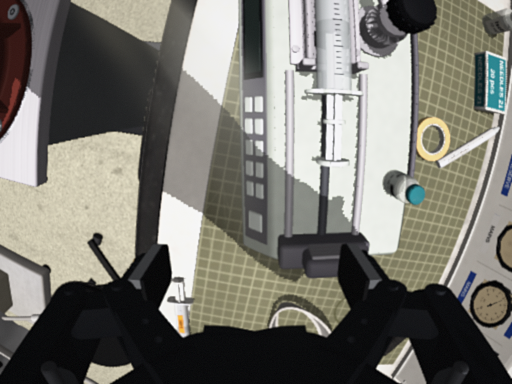

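```bash
python3 - <<'E'
import cv2
def cr(n,x0,y0,x1,y1,f):
    a=cv2.imread(f'pics/{n}.png')[y0:y1,x0:x1];cv2.imwrite(f'pics/{n}c.png',cv2.resize(a,None,fx=f,fy=f,interpolation=cv2.INTER_CUBIC))
cr('w1',220,40,390,190,4); cr('w2',225,0,385,150,4); cr('w3',270,0,440,150,4)
E
```

```text
(no output)
```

View pics/w1c.png

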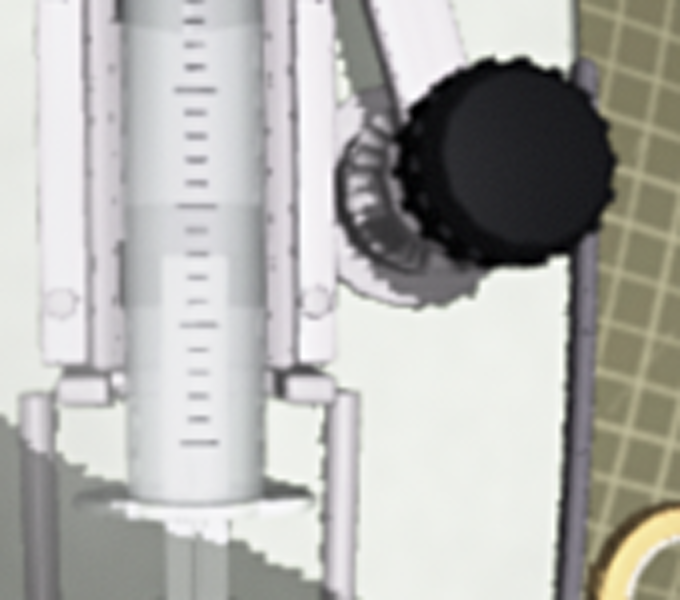

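View pics/w2c.png

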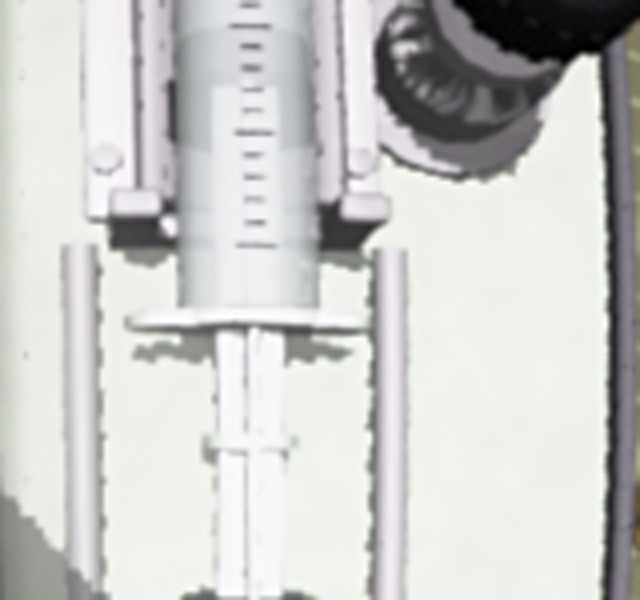

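View pics/w3c.png

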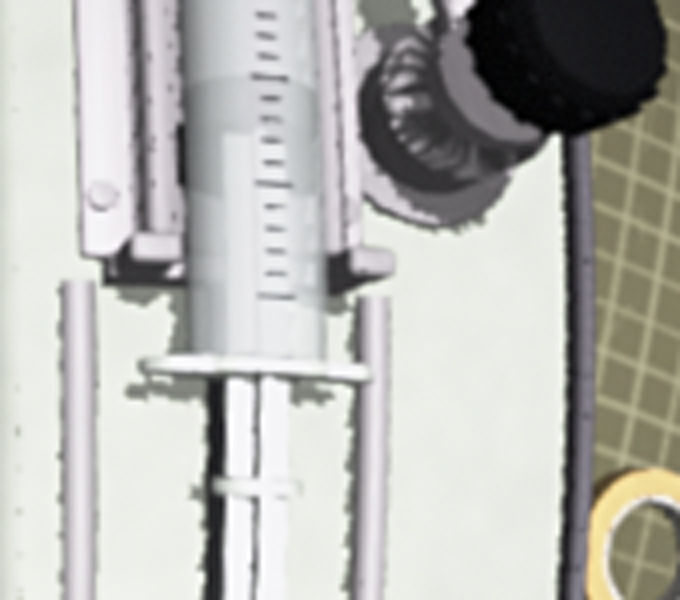

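```bash
cat > fit.py <<'E'
from h import *
import pickle
L=pickle.load(open('L.pkl','rb'))
off=[(220,40),(225,0),(270,0)]
C=lambda k,u,v:(off[k][0]+(u-1.5)/4,off[k][1]+(v-1.5)/4)
ears={0:[(60,403),(335,400)],1:[(110,215),(390,221)],2:[(133,258),(394,272)]}
fl={0:[(75,497),(312,497)],1:[(128,321),(370,322)],2:[(140,366),(370,373)]}
kn={0:(505,163),2:(568,33)}
for j in (0,1):
    print('ear',j,tri([ray(L[k],C(k,*ears[k][j]),True) for k in L and range(3)]))
    print('flange',j,tri([ray(L[k],C(k,*fl[k][j]),True) for k in range(3)]))
print('knob',tri([ray(L[k],C(k,*kn[k]),True) for k in kn]))
rod=[((245,70),(249,225)),((322,70),(320.5,225))]
def res(p):
    x,y,a,d,kx,ky,*r=p; q=(x,y,a); e=[]
    for k in range(3):
        P=w(q,np.array([[-.0475,.02,.09],[.0075,.02,.09],[-.044,.02-d-.0015,.08],[.004,.02-d-.0015,.08]]))
        U=np.array([C(k,*u) for u in ears[k]+fl[k]]); e.append((proj(L[k],P,True)-U).ravel())
        if k in kn: e.append((proj(L[k],w(q,[[.03+kx,.065+ky,.125]]),True)-C(k,*kn[k])).ravel()*.5)
    i=0
    for s,xx in ((0,-.054),(1,.014)):
        for uv in rod[s]:
            e.append((proj(L[1],w(q,[[xx,r[i],.061]]),True)-uv).ravel()); i+=1
    e.append(np.array([kx,ky])/.002)
    return np.concatenate(e)
s=least_squares(res,[.495,.012,.2,.02,0,0,0,-.1,0,-.1],loss='soft_l1')
print(s.x[:6],np.degrees(s.x[2]));print(np.round(res(s.x),1))
x,y,a=s.x[:3]
print('knob pred',w(s.x[:3],[[.03,.065,.125]]),'stop',w(s.x[:3],[[-.02,.02,.08]]))
E
python3 fit.py
```

```text
ear 0 (array([0.45368959, 0.02561932, 0.08825862]), [np.float64(0.12787709246323126), np.float64(0.25299235180330004), np.float64(0.14236191013783323)])
flange 0 (array([0.46060875, 0.00610285, 0.07961434]), [np.float64(0.552030203756871), np.float64(0.39625014543219483), np.float64(0.46728354391584304)])
ear 1 (array([0.50662206, 0.03743809, 0.08799039]), [np.float64(0.06991492998750651), np.float64(0.3548962956441165), np.float64(0.3794519761701633)])
flange 1 (array([0.5076593 , 0.01664233, 0.08275601]), [np.float64(0.2225308280653636), np.float64(0.22705545088629092), np.float64(0.08716601782746658)])
knob (array([0.51881094, 0.08548255, 0.12649113]), [np.float64(0.22002066384374347), np.float64(0.2200206638435751)])
[ 5.03867394e-01  1.62633110e-02  2.23116584e-01  1.89036978e-02
  4.08478536e-04 -3.92229645e-04] 12.783638593033107
[-1.1  0.6  0.7  0.3  1.1  0.4  0.1 -0.6 -0.1 -0.3 -0.5 -0.2  0.7 -0.8
  0.1  0.3 -0.7  0.3 -0.6 -0.1  1.   0.2  0.4 -0.5 -0.9 -0.  -0.1  0.2
 -0.4  0.  -0.   0.   0.9 -0.  -0.2 -0.   0.2 -0.2]
knob pred [[0.51874122 0.08629023 0.125     ]] stop [[0.47993774 0.03134216 0.08      ]]
```

```bash
cat >> h.py <<'E'
PUMP=(.5039,.0163,.2215); YAW=np.degrees(PUMP[2])
def W(x,y,z): return w(PUMP,[[x,y,z]])[0]
def loc(p):
    c,s=np.cos(PUMP[2]),np.sin(PUMP[2]); d=np.array(p[:2])-PUMP[:2]; return np.array([c*d[0]+s*d[1],-s*d[0]+c*d[1],p[2]])*1e3
E
python3 - <<'E'
from h import *
import pickle
print(w((0.5038673,.0162633,.223116),[[-.02,.02,0]]),W(-.02,.02,0))
robot.set_gripper(.027)
robot.move_pose(W(-.02,-.030,.20),(180,0,90+YAW))
print(robot.line_to(W(-.02,-.030,.146),vel=.1,guard=5))
o=robot.observe();print(o['time'],loc(o['tool_pos']),o['tcp_rot'],o['gripper_width'],o['ft_force'])
c=robot.get_calibration('wrist');cv2.imwrite('pics/w4.png',robot.grab_frame('wrist'))
E
```

```text
[[0.47993766 0.03134217 0.        ]] [0.47999476 0.03141752 0.        ]
False
5.3583 [-19.89165149 -30.29957219 146.52199622] [1.79968666e+02 1.85645029e-02 1.02668550e+02] 0.0268890013184622 [ 0.09718923  0.10312476 -0.24816996]
```

View pics/w4.png

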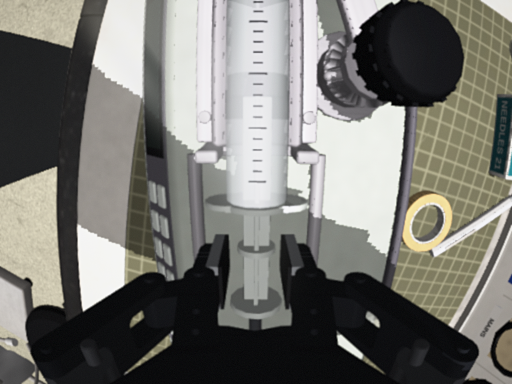

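```bash
python3 - <<'E'
from h import *
g=robot.line_to(W(-.02,-.016,.146),vel=.04,guard=6); o=robot.observe();print(g,o['time'],loc(o['tool_pos']),o['ft_force'])
g=robot.line_to(W(-.02,.012,.146),vel=.015,guard=6)
o=robot.observe();print(g,o['time'],loc(o['tool_pos']),o['ft_force'])
cv2.imwrite('pics/w5.png',robot.grab_frame('wrist'))
E
```

```text
False 5.9083 [-19.92389732 -15.71249131 146.08836582] [ 0.52091188 -0.29901467  0.1685664 ]
True 7.2 [-20.0187754    4.66977066 145.85132563] [-0.05532166 -2.6799264   2.73032722]
```

View pics/w5.png

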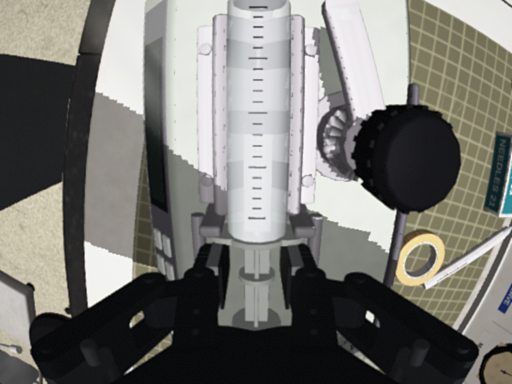

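```bash
python3 - <<'E'
from h import *
a=cv2.imread('pics/w5.png')[190:290,180:340];cv2.imwrite('pics/w5c.png',cv2.resize(a,None,fx=5,fy=5,interpolation=cv2.INTER_CUBIC))
E
```

```text
(no output)
```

View pics/w5c.png

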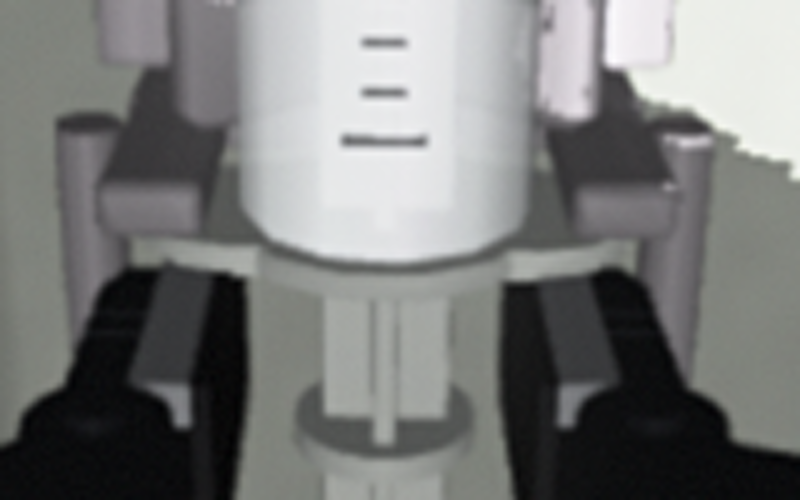

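```bash
python3 - <<'E'
from h import *
o=robot.observe();print(o['time'],loc(o['tool_pos']),o['ft_force'])
for y in (.006,.007,.008):
    g=robot.line_to(W(-.02,y,.146),vel=.008,guard=9)
    o=robot.observe();print(g,o['time'],loc(o['tool_pos']),o['ft_force'])
    if g: break
robot.pause(.15)
o=robot.observe();print(o['time'],loc(o['tool_pos']),o['ft_force'])
E
```

```text
7.25 [-20.03032495   4.64692861 145.80858983] [ 1.10914093 -2.46379016  2.67056024]
True 7.475 [-20.05346902   4.77249046 145.7254548 ] [ 0.76910379 -2.07641478  2.16955038]
7.625 [-20.12152869   4.79530746 145.64071168] [ 1.24918593 -1.51978372  0.78440741]
```

```bash
python3 - <<'E'
from h import *
import pickle
robot.line_to(W(-.02,-.005,.146),vel=.05)
robot.line_to(W(-.02,-.005,.23),vel=.15)
L=[]
for k,p in enumerate([W(-.02,-.05,.23),W(.03,-.03,.23)]):
    robot.line_to(p,vel=.2)
    L.append(robot.get_calibration('wrist')); cv2.imwrite(f'pics/v{k}.png',robot.grab_frame('wrist'))
robot.set_gripper(.06)
pickle.dump(L,open('L2.pkl','wb')); print(robot.observe()['time'])
for k,(x0,y0,x1,y1) in enumerate([(170,60,370,210),(120,0,370,200)]):
    a=cv2.imread(f'pics/v{k}.png')
    print(proj(L[k],np.array([W(-.02,.02,.08),W(.03,.065,.125)]),True))
E
```

```text
9.9833
[[257.45215652 113.3787196 ]
 [342.24939752  42.67082671]]
[[190.18046516 142.88732064]
 [257.1707284   74.04861884]]
```

View pics/v0.png

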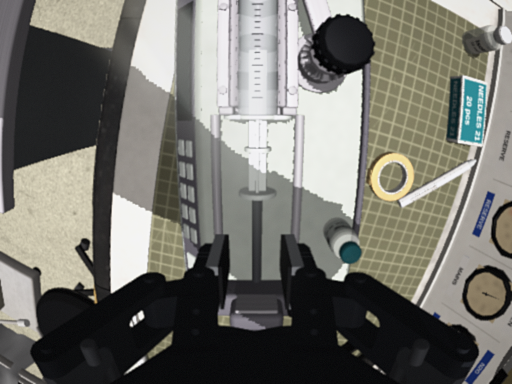

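View pics/v1.png

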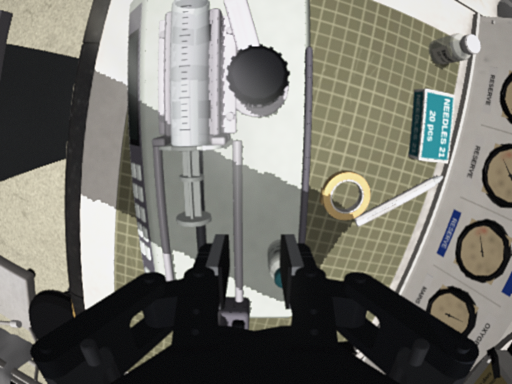

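```bash
python3 - <<'E'
from h import *
a=cv2.imread('pics/v0.png')[0:150,200:390];cv2.imwrite('pics/v0c.png',cv2.resize(a,None,fx=4,fy=4,interpolation=cv2.INTER_CUBIC))
a=cv2.imread('pics/v1.png')[20:170,140:310];cv2.imwrite('pics/v1c.png',cv2.resize(a,None,fx=4,fy=4,interpolation=cv2.INTER_CUBIC))
E
```

```text
(no output)
```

View pics/v0c.png

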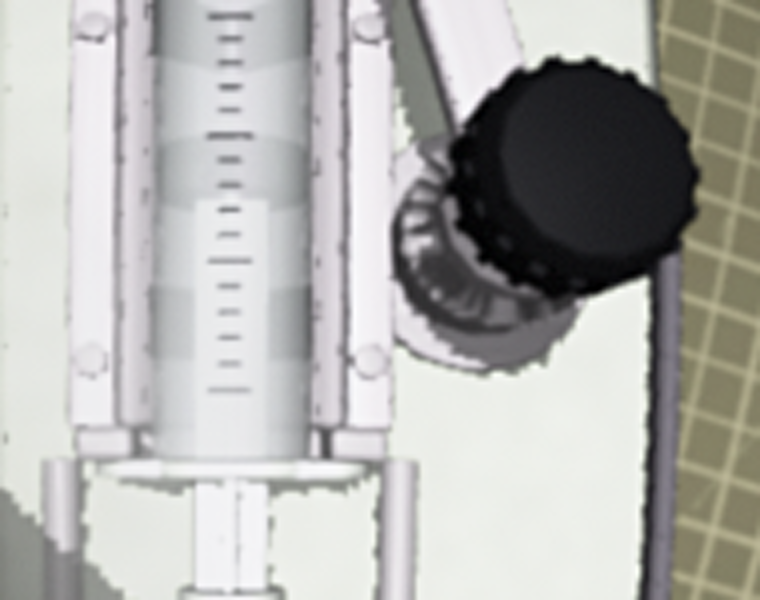

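View pics/v1c.png

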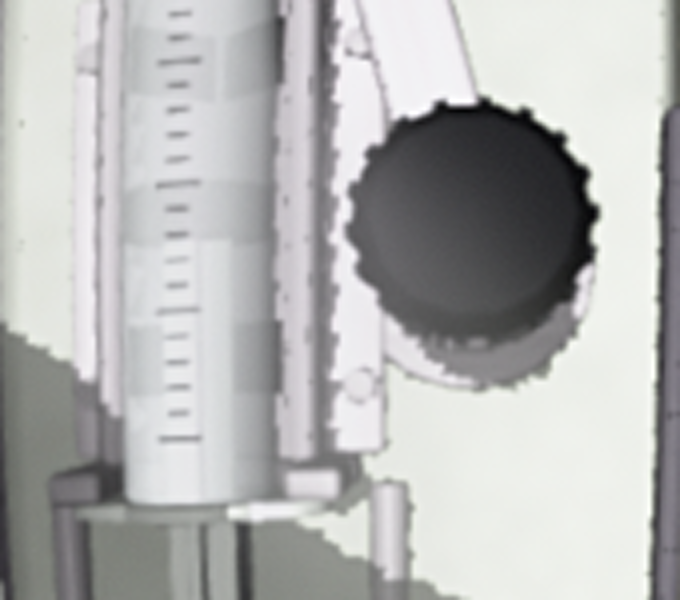

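```bash
cat >> h.py <<'E'
KX,KY=.0304,.0645
def st(t=''):
    o=robot.observe();print(t,round(o['time'],2),np.round(loc(o['tool_pos']),1),np.round(o['tcp_rot'],1),'w',round(o['gripper_width'],4),'F',np.round(o['ft_force'],1),'M',np.round(o['torque'],2))
E
python3 - <<'E'
from h import *
robot.line_to(W(KX,KY,.23),vel=.2); 
print(robot.line_to(W(KX,KY,.179),vel=.08,guard=6)); st('down')
robot.set_gripper(.02); st('closed')
robot.line_to(W(KX,KY,.183),vel=.03);st('up4')
robot.line_to(W(KX,KY,.1965),vel=.04);st('up17.5')
cv2.imwrite('pics/k0.png',robot.grab_frame('wrist'))
cv2.imwrite('pics/ks0.png',cv2.resize(robot.grab_frame('scene')[130:280,130:330],None,fx=4,fy=4))
E
```

```text
False
down 11.39 [ 30.5  64.5 179.3] [-179.9    0.2  102.6] w 0.0598 F [-0.3 -0.3  0.5] M [ 0.   -0.05 -0.06]
closed 11.76 [ 31.1  64.4 179.9] [180.    0.2 102.6] w 0.0314 F [2.5 0.6 5. ] M [ 0.16 -0.23 -0.02]
up4 12.04 [ 30.7  64.5 182.6] [-179.9    0.2  102.6] w 0.0314 F [ 6.5  1.2 -6.5] M [ 0.24 -1.5  -0.04]
up17.5 12.53 [ 30.7  64.5 195.8] [-179.9    0.2  102.6] w 0.0315 F [ 6.6  0.7 -8.4] M [ 0.26 -1.64  0.04]
```

View pics/k0.png

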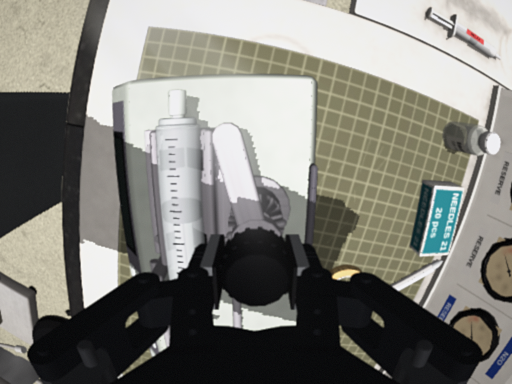

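View pics/ks0.png

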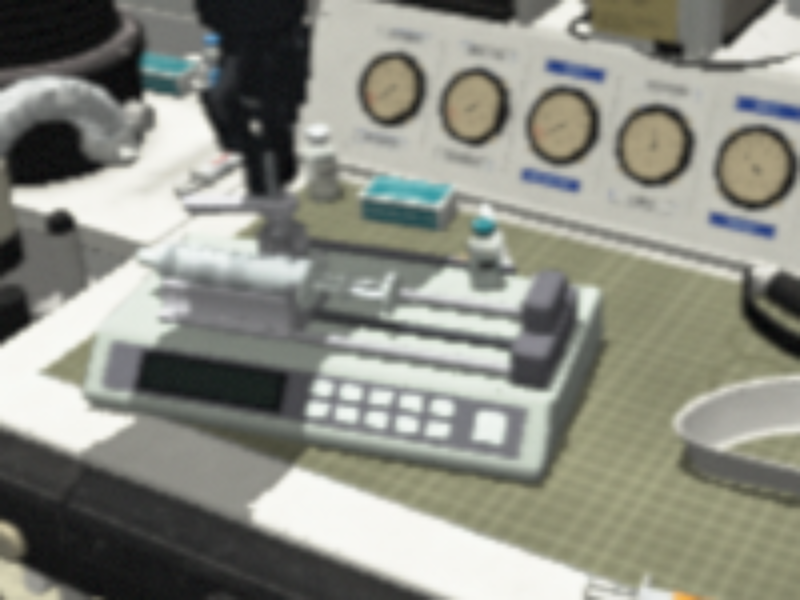

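```bash
sed -i 's/^KX,KY=.*/KX,KY=.0314,.0646/' h.py; python3 - <<'E'
from h import *
robot.line_to(W(KX,KY,.1985),vel=.03);st('shift')
for d in (25,50,75):
    robot.move_pose(W(KX,KY,.1985),(180,0,90+YAW+d)); st(d)
cv2.imwrite('pics/k1.png',robot.grab_frame('wrist'))
cv2.imwrite('pics/ks1.png',cv2.resize(robot.grab_frame('scene')[130:280,130:330],None,fx=4,fy=4))
E
```

```text
shift 12.88 [ 31.2  64.6 197.6] [-179.8    0.2  102.6] w 0.0317 F [ 3.6 -0.7 -9. ] M [-0.05 -1.08  0.03]
25 13.38 [ 30.9  64.5 197.9] [-179.9   -0.   127.5] w 0.0317 F [ 1.6 -1.6 -8.4] M [-0.72 -0.36 -0.03]
50 13.88 [ 30.9  64.4 198.1] [-179.9   -0.   152.4] w 0.0316 F [ 0.  -6.2 -9.3] M [-1.45  0.11  0.06]
75 14.38 [ 30.9  64.1 198.2] [-1.799e+02 -1.000e-01  1.774e+02] w 0.0316 F [-0.5 -6.6 -9.3] M [-1.76  0.02  0.02]
```

View pics/k1.png

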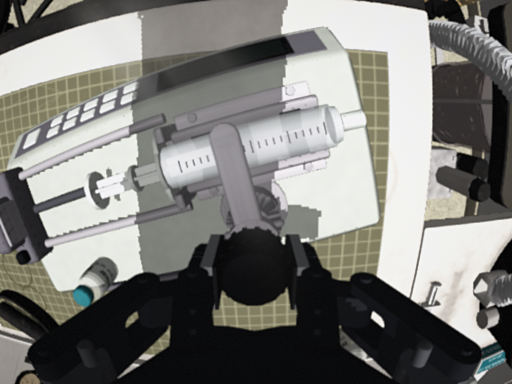

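View pics/ks1.png

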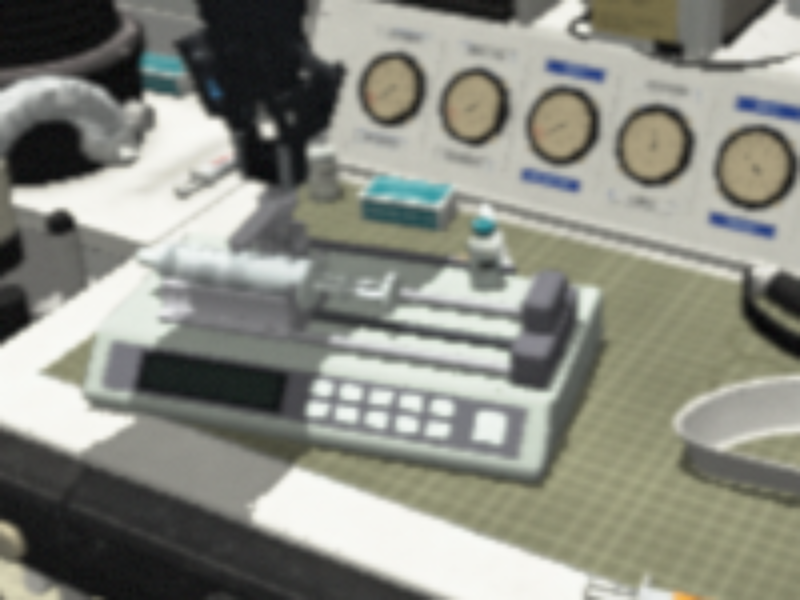

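```bash
python3 - <<'E'
from h import *
KY=.0638
for z in (.195,.192,.189,.187,.185):
    g=robot.line_to(W(KX,KY,z),vel=.04,guard=12); st(f'{z} {g}')
    if g: break
E
```

```text
0.195 False 14.73 [ 31.   63.8 194.7] [-1.800e+02 -1.000e-01  1.775e+02] w 0.0317 F [-0.7 -3.9 -9. ] M [-1.27  0.24  0.03]
0.192 False 14.98 [ 31.1  63.8 191.7] [-180.    -0.   177.6] w 0.0316 F [-0.8 -5.4 -7.4] M [-1.36  0.4  -0.  ]
0.189 False 15.23 [ 31.1  63.8 188.8] [-180.    -0.   177.6] w 0.0315 F [-1.4 -4.2 -7.5] M [-1.34  0.36 -0.05]
0.187 False 15.48 [ 31.1  63.8 186.9] [-180.    -0.   177.6] w 0.0318 F [-2.1 -3.2 -7.7] M [-1.32  0.37 -0.  ]
0.185 False 15.73 [ 31.4  63.7 185.7] [-180.     0.   177.6] w 0.0313 F [-2.7 -5.7 -2.6] M [-1.34  0.69  0.  ]
```

```bash
python3 - <<'E'
from h import *
robot.set_gripper(.062); st('open')
robot.line_to(W(KX,.0638,.235),vel=.1); st('up')
L=[]
import pickle
robot.move_pose(W(-.02,-.06,.26),(180,0,90+YAW))
L.append(robot.get_calibration('wrist'));cv2.imwrite('pics/e0.png',robot.grab_frame('wrist'))
robot.move_pose(W(-.02,.0,.26),(180,0,90+YAW))
L.append(robot.get_calibration('wrist'));cv2.imwrite('pics/e1.png',robot.grab_frame('wrist'))
cv2.imwrite('pics/es.png',cv2.resize(robot.grab_frame('scene')[170:250,140:250],None,fx=7,fy=7,interpolation=cv2.INTER_CUBIC));pickle.dump(L,open('L3.pkl','wb'))
st()
E
```

```text
open 16.13 [ 31.7  63.9 185.5] [1.800e+02 1.000e-01 1.777e+02] w 0.0622 F [ 0.3 -0.4  0.4] M [-0.04 -0.03 -0.02]
up 16.78 [ 31.3  63.8 234.7] [180.   -0.  177.7] w 0.0621 F [ 0.4  0.1 -0.1] M [-0.02 -0.01  0.02]
 18.26 [-19.8   0.  259.9] [-180.     0.   102.8] w 0.0619 F [ 0.6 -0.1  0.1] M [-0.07 -0.01  0.  ]
```

View pics/e0.png

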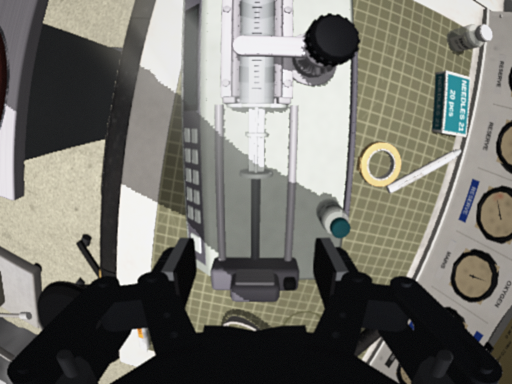

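View pics/e1.png

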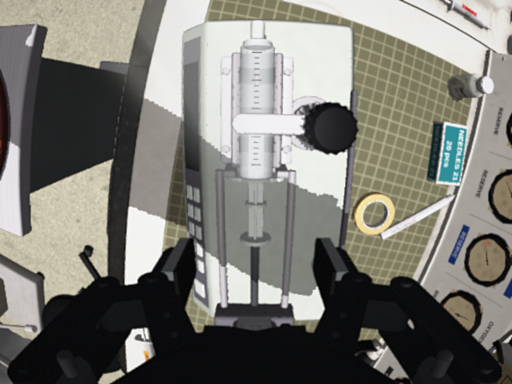

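View pics/es.png

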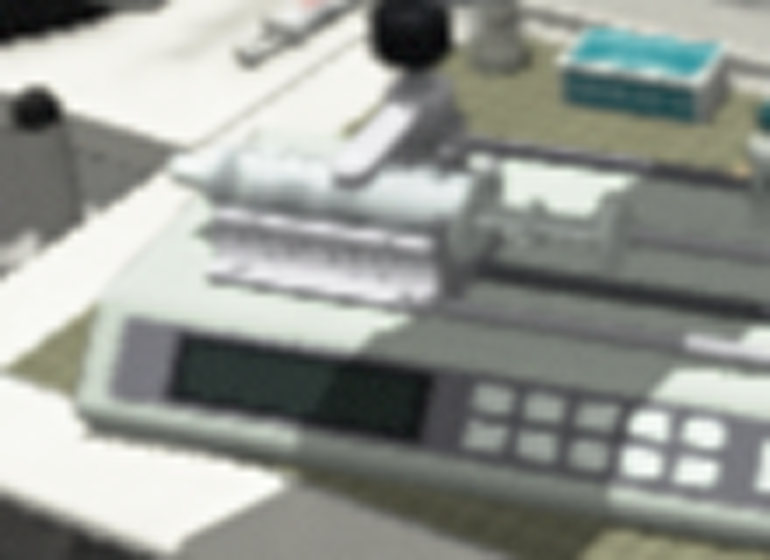

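```bash
python3 - <<'E'
from h import *
a=cv2.imread('pics/e0.png')[0:130,205:375];b=cv2.imread('pics/e1.png')[85:215,205:375]
cv2.imwrite('pics/ec.png',cv2.resize(np.vstack([a,b]),None,fx=3.3,fy=2.3,interpolation=cv2.INTER_CUBIC)[:600])
cv2.imwrite('pics/e0c.png',cv2.resize(a,None,fx=4,fy=4,interpolation=cv2.INTER_CUBIC));cv2.imwrite('pics/e1c.png',cv2.resize(b,None,fx=4,fy=4,interpolation=cv2.INTER_CUBIC))
E
```

View pics/e0c.png

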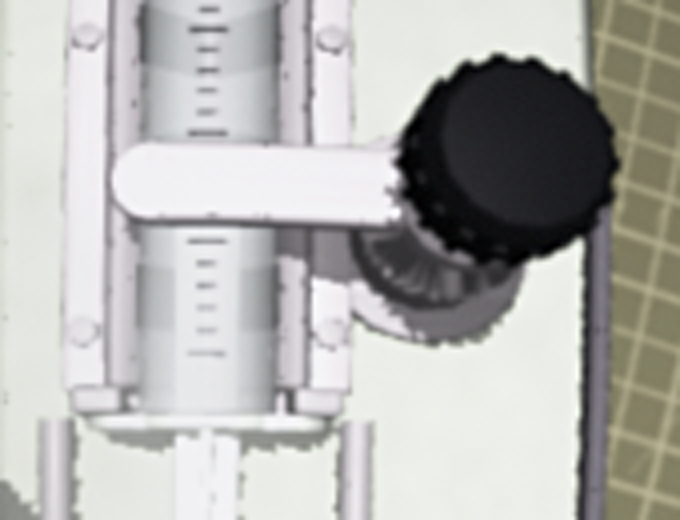

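View pics/e1c.png

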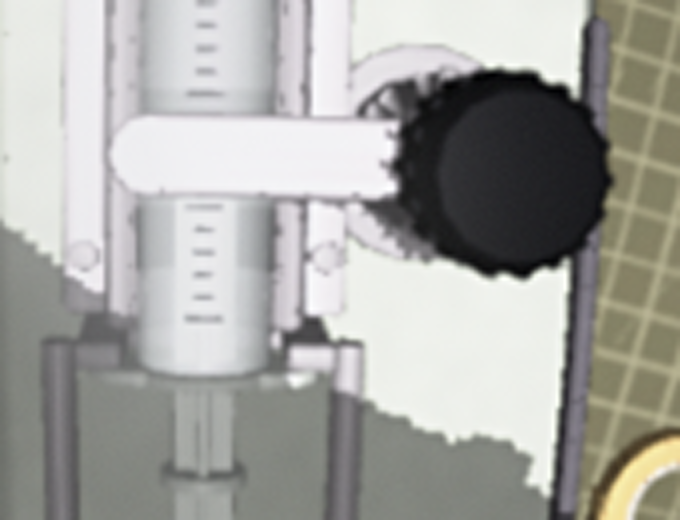

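```bash
python3 - <<'E'
from h import *
import pickle
L=pickle.load(open('L3.pkl','rb'))
c=lambda k,u,v:(205+(u-1.5)/4,(0,85)[k]+(v-1.5)/4)
for n,a,b in (('armtip',(112,180),(110,155)),('knob',(508,160),(500,173)),('earL',(73,410),(79,366)),('flangeL',(88,420),(80,378))):
    p,e=tri([ray(L[0],c(0,*a),True),ray(L[1],c(1,*b),True)]); print(n,loc(p)[:2],p[2]*1e3,e)
robot.job_done()
E
```

```text
armtip [-38.14166964  64.51778571] 103.38070080197242 [np.float64(0.11852647694535282), np.float64(0.11852647694553436)]
knob [29.76315145 63.8071958 ] 131.93232758246518 [np.float64(0.23541553683239982), np.float64(0.23541553683236743)]
earL [-46.50149036  20.31641173] 89.69778978482462 [np.float64(0.30108534458686875), np.float64(0.30108534458690406)]
flangeL [-44.72259987  18.2245403 ] 91.74391414303318 [np.float64(1.1048763393237966), np.float64(1.104876339323821)]
the job is handed in; nothing more can be done
```

I slid the syringe home, set the clamp over the barrel and handed the job in at about 18 s of the 50 s limit. `job_done` gives no verdict.

- **Syringe:** I straddled the plunger rod with the fingers and pushed the flange about 19 mm along the groove. It met a firm stop: a second push, limited to 9 N, moved it only 0.1 mm more. The fingers stayed clear of the thumb rest throughout. In the last pictures the flange sits flush against both ears of the stop.
- **Clamp:** I pulled the knob up about 18 mm (8–9 N on the tool, which fits the spring), turned it 75° and let it down. At about 6 mm lift the pull dropped to under 3 N, so the arm had come to rest on the barrel. Then I released the knob and drew the arm well clear.
- **Last checks:**
  - The arm's upper face stands 103.4 mm high, as expected for an arm resting on the barrel.
  - The knob stands at about 132 mm, roughly 6–7 mm above parked, so the pin is in its notch. Between notches it would stand at 137 mm.
  - The arm lies square across the barrel, and the tool force is close to zero.

**Checks that disagreed or were indirect:**
- The flange contact came about 1.2 mm sooner than I had calculated, probably from calibration or finger size.
- The last triangulated point on the flange edge was poor: its two sight lines missed by 1.1 mm and it read 92 mm high instead of 80 mm. For the flange's final position I relied on the firm stop and the pictures.
- The press of the arm on the barrel was judged from its height and the drop in pull, not measured directly.
- I didn't measure the plunger's position or the bystanders again. I saw no change in those visible in the last pictures.

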